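# Load the heater test fixture and hang its guard door

## Task

Pull the setting bar (the plain bar with round collars) out of the test fixture's clips and lay it in its wooden V-block rest. Press every straight heater rod lying on the bench sideways into a free pair of spring clips on the fixture until it snaps fully home, one rod to a pair and any pair will do. Then take the guard door from its wooden rack, lower both its hinge knuckles fully onto the fixture's two hinge pins and leave it shut across the front; only with the door shut, press the start button. Leave the other things on the bench where they are.

Things in the scene. Friction and masses are not known exactly. Their poses are not given: they have to be found in the camera images.
- fixture: Test fixture fixed to the bench: grey base plate 170 x 270 x 12 mm, panel 75 mm high at its back. Origin on the bench under it; x to its back, y along its row of 4 clip pairs (clip tops 58 mm high), z up. At the front a green hinge post at (-105, -162), 22 mm square, 116 high, with two pins, and a stop post 60 mm high (x -98 to -82, y 102 to 122) 1.5 mm behind the shut door.
- pin_low (a point): Foot of the lower hinge pin, on its tab's top, 38 mm above the bench (fixture x -105, y -129.5). Axes as the fixture. Pin upright, 8 mm across, 18 mm tall, the last 6 mm tapering to 3 mm. Tabs 6 mm thick, 18 mm wide in x, reaching from the post to y -123.
- pin_up (a point): Foot of the upper pin, 70 mm above pin_low, the same pin. The door's lower knuckle cannot pass down through the upper tab: bring the door in level from the front (-x) with its knuckles 19 to 47 mm above seated (30 is good), then lower.
- door: Loose guard door, about 450 g: grey slotted panel, green frame, 12 mm thick (x), 240 wide (y), 120 high; origin mid lower edge, z up. Starts upright in a fixed wooden rack, lower edge 10 mm above the bench in slots whose walls reach 50 mm: lift straight up. Hung and shut: axes as the fixture's, lower edge 18 mm above the bench; may sag 2 degrees; turns freely on its pins.
- knuckle_low (a point): Lower hinge knuckle on the door's -y edge: centre of the bore's lower mouth (door 0, -129.5, 20 mm). A block 19 mm square, 16 tall, bored through 10.4 mm square. Seated when this point lies on pin_low.
- knuckle_up (a point): Upper hinge knuckle, same block (door 0, -129.5, 90 mm). Seated when this point lies on pin_up.
- lug (a point): Grip point (door 0, 0, 141 mm) in the steel lug on the middle of the door's top: 12 mm thick (x), 44 wide (y), from z 120 to 151. With the TCP here and the fingers closing along door x the tips are 2 mm above the panel.
- start_top (a point): Centre of the top of the start button: grey, 32 mm across, on a grey box 90 x 80 x 45 mm fixed beside the fixture; press straight down.
- start (a joint): Travel of the start button: 0 up, 0.006 m fully down (about 5 N); springs back. Pressed beyond 0.004.
- station0 (a point): Station 0 (fixture y -99; axes as fixture): where a seated rod's middle lies, 45 mm above the bench. Its 2 clips are at x -30 and +30, 12 mm wide, open to -y: below, a ledge (top z 38) from y -34 to +7 of here; back wall at +7; above, a sprung leaf with a lip at -8. Lay the tube on both ledges at about -26, push level to +y (about 10 to 20 N) until it snaps behind the lips to the wall.
- bar: Setting bar, dark steel, about 150 g: tube 14 mm in diameter along x with round collars 24 mm across, 10 mm long, flush with its ends at x +-56 mm. Origin on the axis at the middle. Starts snapped into station 2; pull it level to the fixture's -y (under 20 N) by 26 mm to free it, then lift.
- rest_mid (a point): Where the axis and middle of the setting bar lie when it is in its rest, 40 mm above the bench; x along the bar. Fixed wooden rest: base 110 x 50 x 8 mm and two V-blocks, 14 mm wide, at x -32 and +32, the arms 17 mm each way in y and up to 49 mm above the bench; clear between them. Either end may point either way.
- station1 (a point): Station 1: same as station 0, at fixture y -33 mm (stations are 66 mm apart). Axes as the fixture.
- station2 (a point): Station 2: same as station 0, at fixture y +33 mm (stations are 66 mm apart). Axes as the fixture.
- station3 (a point): Station 3: same as station 0, at fixture y +99 mm (stations are 66 mm apart). Axes as the fixture.
- rod0: Straight tubular heater (may be absent), 90 g nominal: steel tube 14 mm in diameter along x, a square brass flange 24 x 24 x 6 mm at x -53 and +53 mm, thin terminal pins to +-68 mm. Origin on the axis at the middle. Lying on the bench its axis is 12 mm above it. All are alike and either end may point either way.
- rod1: Straight tubular heater (may be absent), 90 g nominal: steel tube 14 mm in diameter along x, a square brass flange 24 x 24 x 6 mm at x -53 and +53 mm, thin terminal pins to +-68 mm. Origin on the axis at the middle. Lying on the bench its axis is 12 mm above it. All are alike and either end may point either way.
- rod2: Straight tubular heater (may be absent), 90 g nominal: steel tube 14 mm in diameter along x, a square brass flange 24 x 24 x 6 mm at x -53 and +53 mm, thin terminal pins to +-68 mm. Origin on the axis at the middle. Lying on the bench its axis is 12 mm above it. All are alike and either end may point either way.
- rod3: Straight tubular heater (may be absent), 90 g nominal: steel tube 14 mm in diameter along x, a square brass flange 24 x 24 x 6 mm at x -53 and +53 mm, thin terminal pins to +-68 mm. Origin on the axis at the middle. Lying on the bench its axis is 12 mm above it. All are alike and either end may point either way.
- coil0: Bystander: coiled heater, 46 mm wide, 38 mm high.
- driver: Bystander: screwdriver 180 mm long.
- block: Bystander: dark steel block 50 x 35 x 30 mm.
Things that resemble listed ones, but are neither listed nor needed, are in the scene too. Leave any orange or turquoise look-alike of the rod1 alone.

How it is judged (in metres and radians):
On the way, in this order (a step that is already met when the one before it is completed fails the run):
1. the setting bar lies in its rest and every rod present is snapped home in a pair of clips (x of bar in the frame of rest_mid between -0.016 and 0.016 m and y of bar in the frame of rest_mid between -0.006 and 0.006 m and z of bar in the frame of rest_mid between -0.006 and 0.006 m and angle between the x axis of bar and the x axis of rest_mid, either way round below 0.12 rad and ((y of rod0 in the frame of station0 between -0.004 and 0.004 m and z of rod0 in the frame of station0 between -0.004 and 0.004 m and x of rod0 in the frame of station0 between -0.016 and 0.016 m and angle between the x axis of rod0 and the x axis of fixture, either way round below 0.08 rad) or (y of rod0 in the frame of station1 between -0.004 and 0.004 m and z of rod0 in the frame of station1 between -0.004 and 0.004 m and x of rod0 in the frame of station1 between -0.016 and 0.016 m and angle between the x axis of rod0 and the x axis of fixture, either way round below 0.08 rad) or (y of rod0 in the frame of station2 between -0.004 and 0.004 m and z of rod0 in the frame of station2 between -0.004 and 0.004 m and x of rod0 in the frame of station2 between -0.016 and 0.016 m and angle between the x axis of rod0 and the x axis of fixture, either way round below 0.08 rad) or (y of rod0 in the frame of station3 between -0.004 and 0.004 m and z of rod0 in the frame of station3 between -0.004 and 0.004 m and x of rod0 in the frame of station3 between -0.016 and 0.016 m and angle between the x axis of rod0 and the x axis of fixture, either way round below 0.08 rad)) and ((y of rod1 in the frame of station0 between -0.004 and 0.004 m and z of rod1 in the frame of station0 between -0.004 and 0.004 m and x of rod1 in the frame of station0 between -0.016 and 0.016 m and angle between the x axis of rod1 and the x axis of fixture, either way round below 0.08 rad) or (y of rod1 in the frame of station1 between -0.004 and 0.004 m and z of rod1 in the frame of station1 between -0.004 and 0.004 m and x of rod1 in the frame of station1 between -0.016 and 0.016 m and angle between the x axis of rod1 and the x axis of fixture, either way round below 0.08 rad) or (y of rod1 in the frame of station2 between -0.004 and 0.004 m and z of rod1 in the frame of station2 between -0.004 and 0.004 m and x of rod1 in the frame of station2 between -0.016 and 0.016 m and angle between the x axis of rod1 and the x axis of fixture, either way round below 0.08 rad) or (y of rod1 in the frame of station3 between -0.004 and 0.004 m and z of rod1 in the frame of station3 between -0.004 and 0.004 m and x of rod1 in the frame of station3 between -0.016 and 0.016 m and angle between the x axis of rod1 and the x axis of fixture, either way round below 0.08 rad)) and ((y of rod2 in the frame of station0 between -0.004 and 0.004 m and z of rod2 in the frame of station0 between -0.004 and 0.004 m and x of rod2 in the frame of station0 between -0.016 and 0.016 m and angle between the x axis of rod2 and the x axis of fixture, either way round below 0.08 rad) or (y of rod2 in the frame of station1 between -0.004 and 0.004 m and z of rod2 in the frame of station1 between -0.004 and 0.004 m and x of rod2 in the frame of station1 between -0.016 and 0.016 m and angle between the x axis of rod2 and the x axis of fixture, either way round below 0.08 rad) or (y of rod2 in the frame of station2 between -0.004 and 0.004 m and z of rod2 in the frame of station2 between -0.004 and 0.004 m and x of rod2 in the frame of station2 between -0.016 and 0.016 m and angle between the x axis of rod2 and the x axis of fixture, either way round below 0.08 rad) or (y of rod2 in the frame of station3 between -0.004 and 0.004 m and z of rod2 in the frame of station3 between -0.004 and 0.004 m and x of rod2 in the frame of station3 between -0.016 and 0.016 m and angle between the x axis of rod2 and the x axis of fixture, either way round below 0.08 rad)) and ((y of rod3 in the frame of station0 between -0.004 and 0.004 m and z of rod3 in the frame of station0 between -0.004 and 0.004 m and x of rod3 in the frame of station0 between -0.016 and 0.016 m and angle between the x axis of rod3 and the x axis of fixture, either way round below 0.08 rad) or (y of rod3 in the frame of station1 between -0.004 and 0.004 m and z of rod3 in the frame of station1 between -0.004 and 0.004 m and x of rod3 in the frame of station1 between -0.016 and 0.016 m and angle between the x axis of rod3 and the x axis of fixture, either way round below 0.08 rad) or (y of rod3 in the frame of station2 between -0.004 and 0.004 m and z of rod3 in the frame of station2 between -0.004 and 0.004 m and x of rod3 in the frame of station2 between -0.016 and 0.016 m and angle between the x axis of rod3 and the x axis of fixture, either way round below 0.08 rad) or (y of rod3 in the frame of station3 between -0.004 and 0.004 m and z of rod3 in the frame of station3 between -0.004 and 0.004 m and x of rod3 in the frame of station3 between -0.016 and 0.016 m and angle between the x axis of rod3 and the x axis of fixture, either way round below 0.08 rad))), for 0.2 s.
2. both knuckles are fully down on the two pins (horizontal distance between knuckle_low and pin_low below 0.004 m and horizontal distance between knuckle_up and pin_up below 0.004 m and z of knuckle_low in the frame of pin_low below 0.005 m and z of knuckle_up in the frame of pin_up below 0.005 m), for 0.2 s.
3. with the door hung and shut, the start button is pressed (all of step 2 and value of joint start above 0.004 m and angle between the x axis of door and the x axis of fixture, either way round below 0.08 rad), for 0.02 s.
At the end, for the whole second after the job is handed in: Bar in its rest (6 mm across and in height, 16 mm along, 0.12 rad); each rod present in a station (4 mm across, 16 mm along, 0.08 rad); both knuckles within 4 mm sideways and 5 mm in height of their pins' feet; door within 0.08 rad of shut; button up; all at rest (all of step 1 and all of step 2 and angle between the x axis of door and the x axis of fixture, either way round below 0.08 rad and value of joint start below 0.002 m and linear speed of each of door, bar, rod0, rod1, rod2, rod3 below 0.02 m/s); the robot touches nothing.
It fails at once if the start button is pressed while the door is not hung and shut (value of joint start above 0.004 m and not ((horizontal distance between knuckle_low and pin_low below 0.004 m and horizontal distance between knuckle_up and pin_up below 0.004 m and z of knuckle_low in the frame of pin_low below 0.005 m and z of knuckle_up in the frame of pin_up below 0.005 m) and angle between the x axis of door and the x axis of fixture, either way round below 0.08 rad)).
It fails at once if a bystander is moved more than 6 cm (distance of any of coil0, driver, block from where it was at the start of the episode above 0.06 m).
Of rod0, rod1, rod2, rod3 only 3 to 4 are there at a start; the rules pass over those that are not, and their reading is None.
At some moment in a run one of rod0, rod1, rod2, rod3 may be knocked a few centimetres aside while the robot is not near it.
It also fails if it takes over 200 s, if anything falls off the work surface, if the arm or the gripper's body presses on something with over 40 N, if the wrist force passes 120 N, or if a joint passes its speed limit or range.

## Robot

A 6-joint arm with a two-finger parallel gripper is mounted at the origin on the work surface. World frame = base frame: x ahead of the robot, y to its left, z up, the work surface at z = 0. Lengths are in mm, angles in rad, forces in N, time in s.
With the tool pointing down it reaches from about 275 to 850 mm from the base axis. Payload 19 kg.
Tool frame: the origin (TCP) lies between the finger pads, 19 mm behind the fingertips; this is the grasp point; z points along the fingers, x is the direction in which the jaws open and shut, and the axes are right-handed (so a half turn about z gives the same grasp; the last joint's range is limited). The gripper opens to 85 mm and grips with 20 to 120 N. Pads are 22 mm wide; open, the fingers measure 114 mm over their backs; the gripper's body (76 mm by 85 mm) begins 54 mm behind the grasp point. The pads swing forward as they close: fully open they stand 13 mm farther back than shut.
Start: joints at [1.126, 0.15, 1.437, -0, 1.554, -0.134], TCP at [175.851, 547.42, 249.967] pointing down, gripper open.
Joint ranges: [-2.8, 2.8], [-0.68, 2.1], [0.12, 2.68], [-1.39, 4.53], [0.16, 2.79], [-2.81, 2.81]. Speed limits (rad/s): [1.89, 1.89, 2.22, 3.01, 3.01, 3.01].

## Interface

Orientations are given as a unit quaternion [x, y, z, w].
In Python, from workcell import ctrl gives the robot as it stands. Calls block until the motion is done:
- ctrl.move_ptp(position, orientation): joint-space move of the TCP to a pose.
- ctrl.move_linear(position, orientation=None, velocity=150, max_force=None): straight line of the TCP; orientation=None keeps the orientation; velocity is the mean speed in mm/s. With max_force (N) it stops when the force on the tool has changed by that much, and returns True; else False.
- ctrl.movej(angles): joint-space move.
- ctrl.open() and ctrl.clamp(squeeze=None): open the fingers fully, or close them until they stop; squeeze is the grip in N (None keeps the last).
- ctrl.pause(seconds).
- ctrl.ik(position, orientation): joint angles nearest the present ones, or None.
- ctrl.state(): the state.
- ctrl.capture(name): name is "side" or "top" or "wrist"; returns a dict with "img" (480x640x3 uint8, red, green, blue), "mtx" (3x3 intrinsics, pixels), "dist_coeffs" ([k1, k2, p1, p2, k3] as OpenCV has them; the pictures are not rectified), "pose" (4x4, takes a point from camera to world coordinates); the wrist camera has in their place "hand_eye" (4x4, takes a point from camera to tool coordinates, whose origin is the TCP and whose axes are the tool frame's). Camera axes: x right, y up, looking along -z (the intrinsics and any distortion apply to the point x, -y, -z); pixel columns grow to the right and rows downward; lengths in mm; the calibration is good to about 2 mm. A picture is of the moment at which its call begins: read the wrist's pose just before it. There is no depth.
A pose or a line that the arm cannot do raises ctrl.IKError and nothing moves.
- ctrl.hand_in(): hands the job in, once; it reports no verdict.
The state is a dict: "time": time; "qpos": joint angles; "qd": joint speeds; "tau": joint torques, N m; "eef_pos": TCP position; "tool_rot": TCP orientation; "force": force on the tool from outside, world axes, zero at the start; "wrist_torque": the same for the moment, N m; "opening": finger opening in mm.
Only numpy, scipy, OpenCV 4.12 (cv2) and the standard library are available. Lean on these libraries where they do the work, as an engineer would, in place of code of your own. Each camera call takes 0.05 s, during which the arm holds its last target. There are 200 camera calls.

## Working session

There is one attempt and no reset: what is moved stays moved. The work goes in short steps, each a Python script; the robot and the scene stay as the last script left them, time stands still between calls to the robot, and variables do not carry over. Pictures are saved under pics/ and viewed, about 12 in all and at most 16, crops included, and the job is handed in when it is done.

```bash
ls; mkdir -p pics
cat > h.py <<'E'
import numpy as np, cv2
from scipy.spatial.transform import Rotation as R
from workcell import ctrl
def cap(n):
    s=ctrl.state(); c=ctrl.capture(n)
    if n=='wrist':
        T=np.eye(4); T[:3,:3]=R.from_quat(s['tool_rot']).as_matrix(); T[:3,3]=s['eef_pos']
        c['pose']=T@np.array(c['hand_eye'])
    c['pose']=np.array(c['pose']); c['mtx']=np.array(c['mtx'],float); c['dist']=np.array(c['dist_coeffs'],float)
    return c
def save(c,f): cv2.imwrite('pics/'+f,cv2.cvtColor(c['img'],cv2.COLOR_RGB2BGR)); np.savez('pics/'+f[:-4]+'.npz',img=c['img'],pose=c['pose'],mtx=c['mtx'],dist=c['dist'])
def load(f): return dict(np.load('pics/'+f+'.npz'))
def ray(c,px):
    u=cv2.undistortPoints(np.array(px,float).reshape(-1,1,2),c['mtx'],c['dist']).reshape(-1,2)
    d=np.c_[u[:,0],-u[:,1],-np.ones(len(u))]@c['pose'][:3,:3].T
    return c['pose'][:3,3],d
def onz(c,px,z):
    o,d=ray(c,px); return o+d*((z-o[2])/d[:,2])[:,None]
def proj(c,P):
    P=np.atleast_2d(P); q=(P-c['pose'][:3,3])@c['pose'][:3,:3]
    q=q*[1,-1,-1]
    return cv2.projectPoints(q,np.zeros(3),np.zeros(3),c['mtx'],c['dist'])[0].reshape(-1,2)
def down(yaw): # tool z down, tool x at world angle yaw
    c,s=np.cos(yaw),np.sin(yaw)
    return R.from_matrix(np.array([[c,s,0],[s,-c,0],[0,0,-1]])).as_quat()
E
python3 - <<'E'
from h import *
for n in('top','side','wrist'):
    c=cap(n); save(c,n+'0.png'); print(n,c['pose'].round(3).tolist(),c['mtx'].tolist(),c['dist'])
print(ctrl.state())
E
```

```text
pics
top [[0.02, 0.999, -0.042, 386.935], [-1.0, 0.02, 0.0, -17.501], [0.001, 0.042, 0.999, 1376.469], [0.0, 0.0, 0.0, 1.0]] [[559.3344393652665, 0.0, 316.48150991394357], [0.0, 559.3344393652665, 234.726446729386], [0.0, 0.0, 1.0]] [-0.10819267  0.          0.          0.          0.        ]
side [[-0.984, 0.072, -0.16, 253.999], [-0.174, -0.519, 0.837, 991.558], [-0.023, 0.852, 0.523, 750.119], [0.0, 0.0, 0.0, 1.0]] [[497.17806189134126, 0.0, 322.3610595003234], [0.0, 497.17806189134126, 238.32078156593164], [0.0, 0.0, 1.0]] [-0.0760971  0.         0.         0.         0.       ]
wrist [[0.305, -0.913, -0.269, 107.555], [0.952, 0.292, 0.088, 569.337], [-0.002, -0.283, 0.959, 371.228], [0.0, 0.0, 0.0, 1.0]] [[377.390925755539, 0.0, 320.6332151272998], [0.0, 377.390925755539, 234.89852655124537], [0.0, 0.0, 1.0]] [-0.04835225  0.          0.          0.          0.        ]
{'time': 0.15, 'qpos': array([ 1.12599816e+00,  1.50886573e-01,  1.43785592e+00, -5.00242972e-06,
        1.55380127e+00, -1.33996777e-01]), 'qd': array([-0.00022456, -0.00149396, -0.00161291,  0.00027957, -0.00040776,
        0.00275849]), 'tau': array([ 2.15286345e-03, -7.13377762e+01, -5.71039510e+01, -1.31691650e-04,
        7.24606100e-03, -5.35240690e-05]), 'eef_pos': array([175.79308229, 547.29204273, 249.51925874]), 'tool_rot': array([ 8.08028881e-01,  5.89142683e-01, -4.17056159e-04,  2.28521298e-04]), 'force': array([-0.29720916, -0.60343906,  0.34281878]), 'wrist_torque': array([ 0.03678062, -0.02350553,  0.04563982]), 'opening': 85.05919039635468}
```

View pics/top0.png

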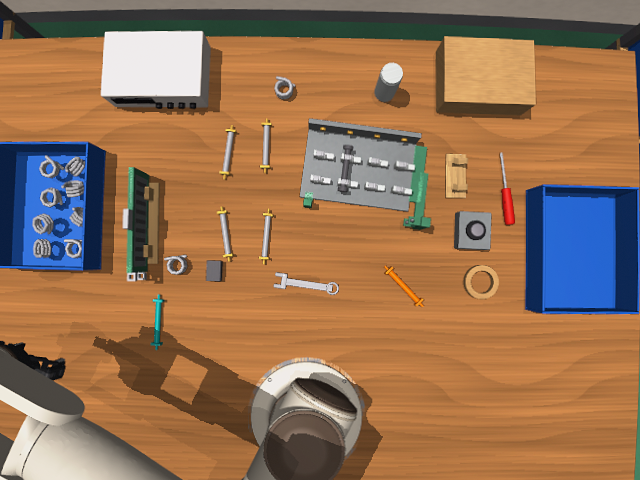

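View pics/side0.png

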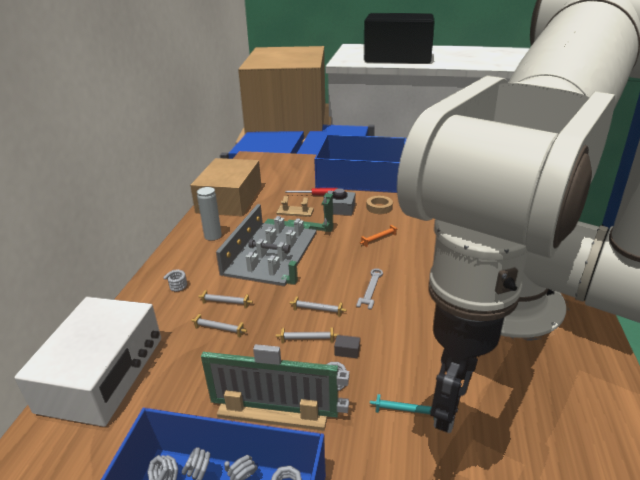

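The top view shows everything: four grey rods at about (228,152), (266,147), (225,235) and (267,237). The fixture is centred near (360,168) with the bar at (347,168) and the rest is at (456,175). The button is at (476,230), and the door is in its rack at (137,225) with the knuckles at the near end. Next I'll take closer wrist views.

Run:
```python
from h import *
c=load('top0')
for n,p,z in [('rodA',(228,152),12),('rodB',(266,147),12),('rodC',(225,235),12),('rodD',(267,237),12),('bar',(347,168),45),('rest',(456,175),40),('btn',(476,230),55),('lug',(128,219),151),('fix',(357,172),12)]:
    print(n,onz(c,[p],z).round(0))
# wrist views, camera toward -x side or +x? test directions
P={n:onz(c,[p],z)[0] for n,p,z in [('fix',(357,172),12),('rods',(247,193),12),('rest',(466,200),40),('door',(135,225),130)]}
for n,z in [('fix',330),('rods',330),('rest',300),('door',380)]:
    p=P[n]
    for yaw in (np.pi/2,-np.pi/2,0):
        T=R.from_quat(down(yaw)).as_matrix(); he=np.array(ctrl.capture('wrist')['hand_eye']) if n=='fix' and yaw==np.pi/2 else he
        # look at point: camera axis hits height
        o=T@he[:3,3]; d=T@(-he[:3,2]); h=z+o[2]-p[2]
        t=[p[0]-o[0]-d[0]*h/-d[2], p[1]-o[1]-d[1]*h/-d[2], z]
        print(n,yaw,np.round(t),np.hypot(t[0],t[1]).round(), ctrl.ik(t,down(yaw)) is not None, np.round(o))
```

```text
rodA [[644. 205.  12.]]
rodB [[658. 111.  12.]]
rodC [[439. 206.  12.]]
rodD [[436. 103.  12.]]
bar [[604. -88.  45.]]
rest [[ 594. -353.   40.]]
btn [[ 461. -398.   55.]]
lug [[465. 402. 151.]]
fix [[ 600. -114.   12.]]
fix 1.5707963267948966 [ 542. -114.  330.] 554.0 True [-72.   0. 122.]
fix -1.5707963267948966 [ 658. -114.  330.] 668.0 True [ 72.  -0. 122.]
fix 0 [600. -56. 330.] 603.0 True [  0.  72. 122.]
rods 1.5707963267948966 [485. 155. 330.] 509.0 True [-72.   0. 122.]
rods -1.5707963267948966 [601. 155. 330.] 621.0 True [ 72.  -0. 122.]
rods 0 [543. 213. 330.] 583.0 True [  0.  72. 122.]
rest 1.5707963267948966 [ 493. -377.  300.] 621.0 True [-72.   0. 122.]
rest -1.5707963267948966 [ 575. -378.  300.] 688.0 True [ 72.  -0. 122.]
rest 0 [ 534. -336.  300.] 631.0 True [  0.  72. 122.]
door 1.5707963267948966 [415. 393. 380.] 571.0 True [-72.   0. 122.]
door -1.5707963267948966 [491. 392. 380.] 628.0 True [ 72.  -0. 122.]
door 0 [453. 431. 380.] 625.0 True [  0.  72. 122.]
```

Run:
```python
from h import *
for n,t in [('door',(415,393,380)),('rods',(485,155,330)),('fix',(542,-114,330)),('rest',(493,-377,300))]:
    ctrl.move_ptp(t,down(np.pi/2)); ctrl.pause(.2); c=cap('wrist'); save(c,'w_'+n+'.png')
print(ctrl.state()['time'],ctrl.state()['qpos'])
a=[cv2.imread(f'pics/w_{n}.png') for n in('door','rods','rest')]
cv2.imwrite('pics/mos.png',np.vstack([cv2.resize(a[0],(400,300)),cv2.resize(a[2],(400,300))]))
```

```text
5.5 [-7.75194425e-01  2.35460784e-01  1.23640850e+00  7.45806520e-05
  1.66912392e+00 -2.34744732e+00]
```

View pics/w_fix.png

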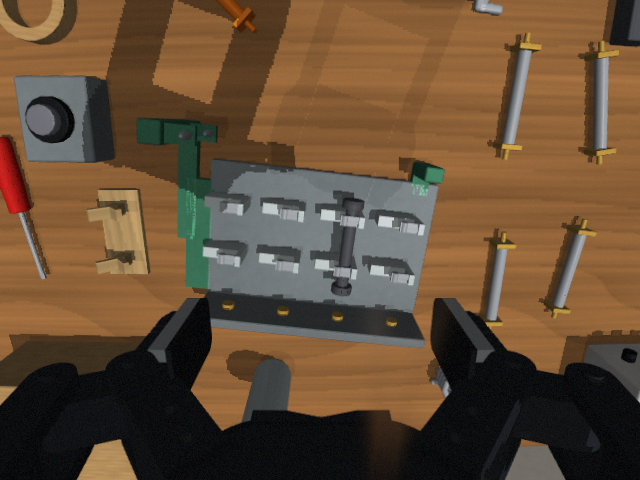

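View pics/mos.png

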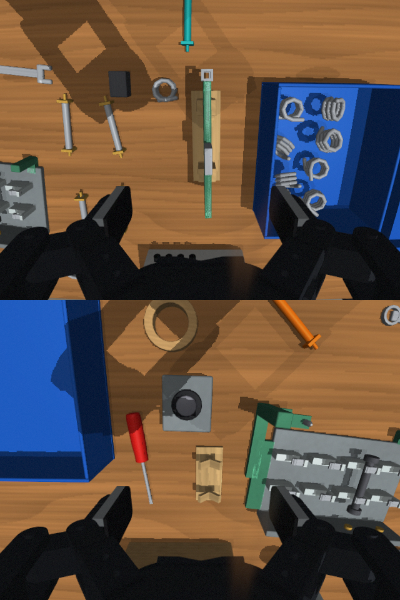

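View pics/w_rods.png

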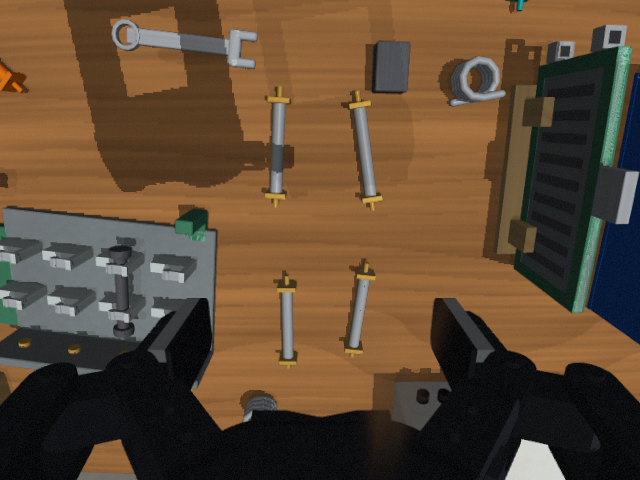

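Run:
```python
import cv2,numpy as np
i=cv2.imread('pics/w_fix.png')[110:350,125:450]; cv2.imwrite('pics/crop.png',cv2.resize(cv2.convertScaleAbs(i,alpha=1.5,beta=15),None,fx=2.4,fy=2.4,interpolation=cv2.INTER_CUBIC))
```

```text
(no output)
```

View pics/crop.png

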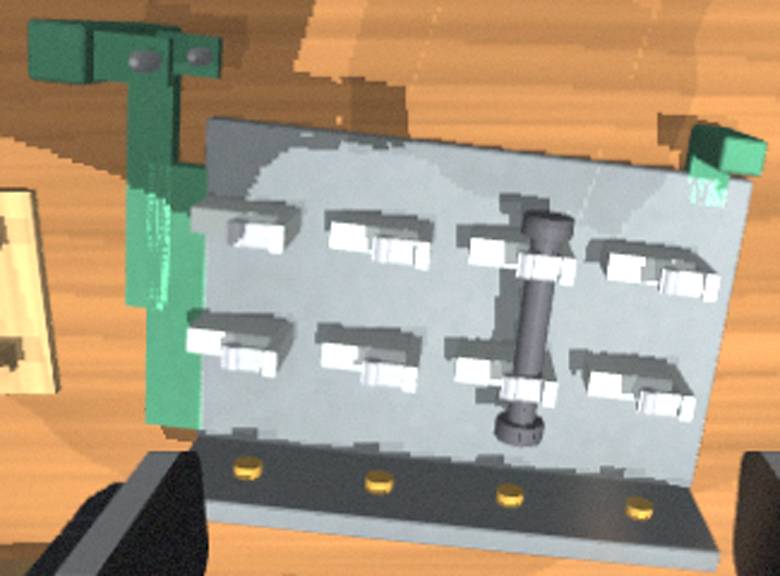

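The crop gives base corners at (210,117) and (750,181), post-top centre at (60,52), pins near (145,62) and (200,57), and bar collars at (548,228) and (520,430). I'll fit the fixture pose from these points.

```bash
cat > fit.py <<'E'
from h import *
from scipy.optimize import least_squares
c=load('w_fix')
F=[((210,117),(-85,-135,12)),((750,181),(-85,135,12)),((60,52),(-105,-162,116)),((548,228),(-51,33,45)),((520,430),(51,33,45)),((717,569),(85,135,75)),((145,62),(-105,-129.5,124)),((200,57),(-105,-129.5,54)),((742,159),(-90,112,60))]
px=np.array([f[0] for f in F])/2.4+[125,110]; P=np.array([f[1] for f in F],float)
def tr(v,P):
    P=np.atleast_2d(P); return np.c_[P[:,:2]@np.array([[np.cos(v[2]),np.sin(v[2])],[-np.sin(v[2]),np.cos(v[2])]])+v[:2],P[:,2]]
r=least_squares(lambda v:(proj(c,tr(v,P))-px).ravel(),[600,-114,0],loss='soft_l1')
if __name__=='__main__':
    print(r.x,'\n',(proj(c,tr(r.x,P))-px).round(1))
    t=load('top0'); print(proj(t,tr(r.x,P)).round(0).tolist())
    # door, rest, button, rods
E
python3 fit.py
python3 - <<'E'
from h import *
# rods: brass mask in w_rods
c=load('w_rods'); hsv=cv2.cvtColor(c['img'],cv2.COLOR_RGB2HSV)
m=cv2.inRange(hsv,(18,140,110),(32,255,255)); 
n,l,s,ce=cv2.connectedComponentsWithStats(m)
for k in range(1,n):
    if s[k,4]>25: print(s[k].tolist(),ce[k].round(1),onz(c,[ce[k]],14)[0].round(1))
t=load('w_rest'); cv2.imwrite('pics/c2.png',np.vstack([cv2.resize(cv2.cvtColor(t['img'][110:340,240:400],cv2.COLOR_RGB2BGR),None,fx=2.5,fy=2.5)]))
d=load('w_door'); a=cv2.resize(cv2.cvtColor(t['img'][110:340,240:400],cv2.COLOR_RGB2BGR),None,fx=2.4,fy=2.4); b=cv2.resize(cv2.cvtColor(d['img'][100:360,260:420],cv2.COLOR_RGB2BGR),None,fx=2.2,fy=2.2)
H=max(len(a),len(b)); z=np.zeros((H,a.shape[1]+b.shape[1],3),np.uint8); z[:len(a),:a.shape[1]]=a; z[:len(b),a.shape[1]:]=b; cv2.imwrite('pics/c2.png',z); print(z.shape,a.shape)
E
```

```text
[ 6.02761183e+02 -1.16201423e+02 -1.43274937e-01] 
 [[-0.3 -8.4]
 [ 4.6 -1.1]
 [ 0.2 -0.6]
 [ 0.8  0.8]
 [-2.2  0.8]
 [ 0.2 -7.5]
 [-1.5  0.7]
 [-0.7  0.5]
 [ 1.8  7.2]]
[[407.0, 214.0], [298.0, 196.0], [424.0, 221.0], [342.0, 187.0], [349.0, 146.0], [309.0, 122.0], [411.0, 218.0], [406.0, 220.0], [307.0, 197.0]]
[267, 86, 23, 17, 179] [278.6  96.9] [384.4 109.3  14. ]
[349, 91, 22, 18, 176] [359.1 101.7] [389.3 197.9  14. ]
[265, 193, 21, 15, 152] [274.8 197.8] [497.  101.8  14. ]
[362, 195, 21, 16, 152] [372.  200.8] [500.4 216.3  14. ]
[364, 263, 5, 9, 37] [365.9 267.1] [584.  212.1  14. ]
[356, 274, 20, 7, 82] [365.7 276.8] [597.1 212.3  14. ]
[285, 276, 4, 10, 37] [286.5 280.1] [601.7 113.   14. ]
[277, 288, 19, 5, 79] [285.8 289.6] [614.7 111.8  14. ]
[19, 343, 10, 4, 29] [ 23.8 344.4] [ 700.8 -253.2   14. ]
[345, 349, 18, 9, 89] [353.1 351.8] [705.5 199.6  14. ]
[68, 350, 11, 3, 29] [ 73.1 350.9] [ 709.  -183.3   14. ]
[279, 361, 18, 8, 87] [287.4 363.2] [723.7 111.2  14. ]
(572, 736, 3) (552, 384, 3)
```

View pics/c2.png

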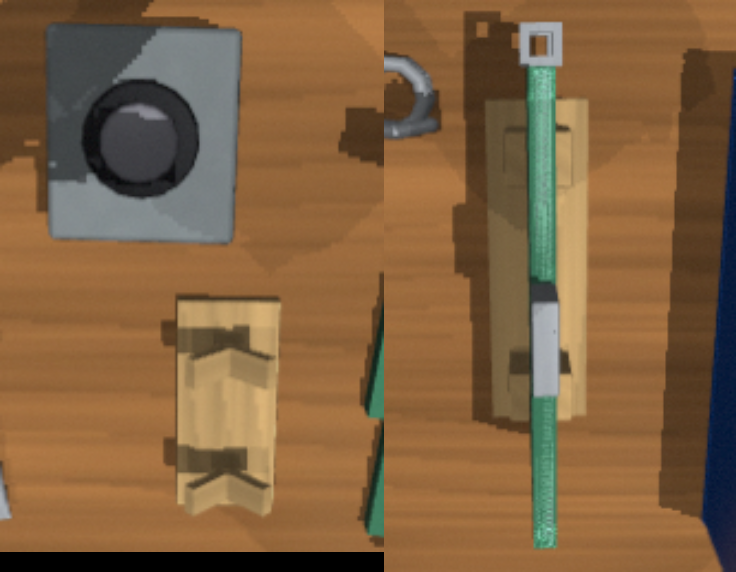

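Run:
```python
from fit import *
W=np.array([onz(c,[p],q[2])[0] for p,q in zip(px,P)])
for w,q in zip(W,P): print(q,w.round(1))
a=W[1]-W[0]; print(np.linalg.norm(a),np.arctan2(-a[0],a[1])); b=W[4]-W[3]; print(np.linalg.norm(b),np.arctan2(b[1],b[0]))
print(c['pose'].round(3))
```

```text
[ -85. -135.   12.] [ 508.9 -238.    12. ]
[-85. 135.  12.] [539.2  24.3  12. ]
[-105. -162.  116.] [ 476.2 -261.8  116. ]
[-51.  33.  45.] [556.1 -77.2  45. ]
[51. 33. 45.] [656.9 -88.2  45. ]
[ 85. 135.  75.] [716.   6.  75.]
[-105.  -129.5  124. ] [ 479.8 -228.   124. ]
[-105.  -129.5   54. ] [ 479.8 -228.6   54. ]
[-90. 112.  60.] [522.1   5.   60. ]
264.050865077905 -0.11511062063003186
101.41045392864046 -0.1087699578072523
[[-2.00000e-03 -9.59000e-01 -2.83000e-01  4.70343e+02]
 [ 1.00000e+00 -2.00000e-03  0.00000e+00 -1.13020e+02]
 [-1.00000e-03 -2.83000e-01  9.59000e-01  4.51948e+02]
 [ 0.00000e+00  0.00000e+00  0.00000e+00  1.00000e+00]]
```

Run:
```python
from h import *
r=load('w_rest'); d=load('w_door')
f=lambda p,z:onz(r,[np.array(p)/2.4+[240,110]],z)[0].round(1)
g=lambda p,z:onz(d,[(np.array(p)-[384,0])/2.2+[260,100]],z)[0].round(1)
for p in [(177,298),(279,300),(271,514),(178,507)]: print('base',f(p,8))
print('valley',f((232,343),30),f((228,470),30)); print('arms',[f(p,49).tolist() for p in [(190,358),(273,358),(187,487),(272,485)]])
print('btn',f((139,142),58),f((139,142),50), 'box',[f(p,45).tolist() for p in[(48,27),(241,31),(233,242),(52,240)]])
print('lug',g((546,348),161),[g(p,161).tolist() for p in[(533,302),(559,300),(558,395),(533,396)]])
print('kn',g((541,44),116),'near',g((541,66),130),'far',g((543,547),130))
```

```text
base [ 543.4 -384.1    8. ]
base [ 544.3 -335.4    8. ]
base [ 659.1 -336.1    8. ]
base [ 655.1 -383.9    8. ]
valley [ 558.4 -358.5   30. ] [ 622.7 -359.5   30. ]
arms [[558.8, -377.6, 49.0], [558.7, -341.3, 49.0], [621.7, -379.0, 49.0], [620.6, -340.0, 49.0]]
btn [ 463.8 -398.1   58. ] [ 464.8 -398.6   50. ] box [[419.4, -434.8, 45.0], [420.9, -357.4, 45.0], [507.6, -359.4, 45.0], [506.9, -436.6, 45.0]]
lug [466.1 405.8 161. ] [[445.2, 400.0, 161.0], [444.3, 411.1, 161.0], [488.2, 411.3, 161.0], [488.7, 400.3, 161.0]]
kn [338.6 403.6 116. ] near [347.9 403.3 130. ] far [586.1 406.6 130. ]
```

```bash
cat >> h.py <<'E'
FX=np.array([599.,-114.5]); YAW=-0.112
def fx(x,y,z):
    c,s=np.cos(YAW),np.sin(YAW); return np.array([FX[0]+c*x-s*y,FX[1]+s*x+c*y,z])
FQ=down(np.pi/2+YAW)
def st(m=''):
    s=ctrl.state(); print(m,'t%.1f'%s['time'],s['eef_pos'].round(1),'F',s['force'].round(1),'open %.1f'%s['opening'])
E
python3 - <<'E'
from h import *
st()
ctrl.open()
ctrl.move_ptp(fx(0,33,170),FQ); ctrl.move_linear(fx(0,33,47),velocity=120); st('down')
ctrl.clamp(40); ctrl.pause(.2); st('grip')
ctrl.move_linear(fx(0,33-29,47),velocity=60); st('pulled')
ctrl.move_linear(fx(0,4,190),velocity=150); st('lift')
c=cap('wrist'); save(c,'bar1.png'); c=cap('top'); save(c,'top1.png')
E
```

```text
t5.5 [ 493.6 -376.   300.4] F [-0.7 -0.   0. ] open 85.6
down t8.2 [603.1 -81.8  47.8] F [-0.2  0.7  0.9] open 85.2
grip t9.0 [602.7 -81.9  47.1] F [-2.3 -4.6  3.4] open 12.7
pulled t9.7 [ 599.6 -110.9   47.1] F [ 1.2 -4.7  4.3] open 12.8
lift t10.8 [ 599.1 -110.4  188.9] F [-0.2  0.5 -1.3] open 12.3
```

Run:
```python
from h import *
q=down(np.pi/2-0.005)
ctrl.move_ptp([594,-359.3,150],q); ctrl.move_linear([594,-359.3,60],velocity=120); st()
print(ctrl.move_linear([594,-359.3,41.5],velocity=30,max_force=12)); st('placed')
ctrl.open(); ctrl.pause(.2); st(); ctrl.move_linear([594,-359.3,150],velocity=200)
ctrl.move_linear([560,-359.3,250],velocity=200)
c=cap('wrist'); save(c,'bar2.png')
# look at rods pair C,D and A,B
ctrl.move_ptp([375,155,200],down(np.pi/2)); ctrl.pause(.2); save(cap('wrist'),'rods_near.png')
ctrl.move_ptp([590,160,200],down(np.pi/2)); ctrl.pause(.2); save(cap('wrist'),'rods_far.png'); st()
b=cv2.imread('pics/bar2.png')[60:460,100:540]; n=cv2.imread('pics/rods_near.png');f=cv2.imread('pics/rods_far.png')
h=lambda i:cv2.resize(i,(400,300))
cv2.imwrite('pics/m2.png',np.vstack([np.hstack([h(n),h(f)]),np.hstack([h(b),h(b)*0])]))
```

```text
t12.8 [ 594.4 -359.5   61. ] F [-0.3 -0.  -1.1] open 12.6
True
placed t13.3 [ 593.9 -359.6   42.1] F [-0.3 -1.2  4.8] open 12.1
 t14.2 [ 593.6 -359.1   41.7] F [-0.2 -0.3 -0.3] open 85.6
 t19.0 [589.4 160.2 200.9] F [ 1.1 -0.8 -0.8] open 85.3
```

View pics/m2.png

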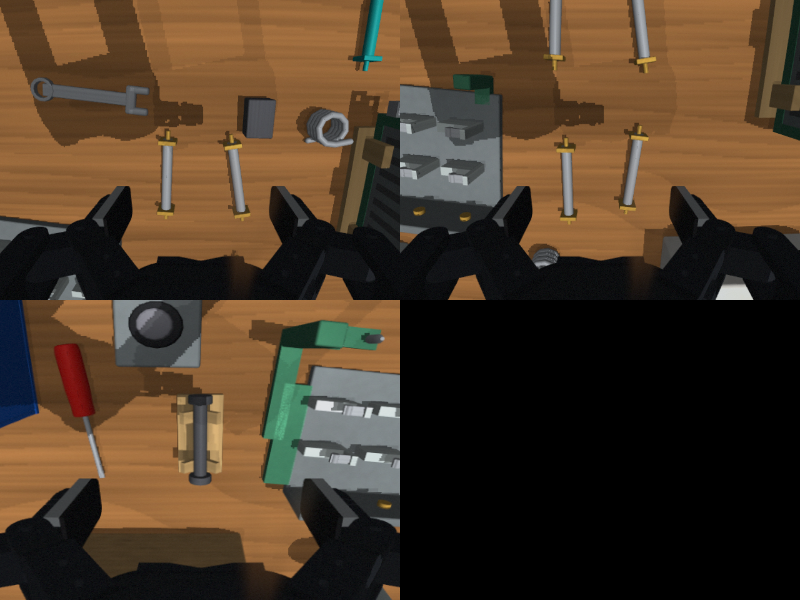

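Bar lies in the rest's V-blocks, and all four rods are visible in the near and far views. Next I'll detect the rods numerically.

```bash
cat >> h.py <<'E'
def rods(c):
    """rod (mid xy, axis angle) list from brass flange pairs"""
    hsv=cv2.cvtColor(c['img'],cv2.COLOR_RGB2HSV)
    m=cv2.inRange(hsv,(18,140,70),(32,255,255)); m=cv2.morphologyEx(m,cv2.MORPH_CLOSE,np.ones((9,9)))
    n,l,s,ce=cv2.connectedComponentsWithStats(m)
    P=[onz(c,[ce[k]],16)[0,:2] for k in range(1,n) if s[k,4]>60]
    out=[]
    for i in range(len(P)):
        for j in range(i):
            d=P[i]-P[j]; L=np.linalg.norm(d)
            if 98<L<125:
                mid=(P[i]+P[j])/2; px=proj(c,[[*mid,19]])[0]
                if not(0<=px[0]<640 and 0<=px[1]<480): continue
                v=hsv[int(px[1]),int(px[0])]
                if v[1]>90: continue   # tube is grey, not wood
                if d[0]<0:d=-d
                out.append((mid,np.arctan2(d[1],d[0]),L))
    return out
E
python3 - <<'E'
from h import *
for n in ('rods_near','rods_far','w_rods'):
    print(n)
    for m,a,L in rods(load(n)): print(m.round(1),a.round(3),L.round(1))
c=load('bar2'); f=lambda p,z:onz(c,[(p[0]/.909+100,(p[1]-300)/.75+60)],z)[0].round(1)
print(f((200,397),45),f((201,484),45),f((200,408),40),f((200,478),40))
E
```

```text
rods_near
[443.6 206.1] 0.163 109.9
[440.7 105.7] -0.079 112.3
rods_far
[646.8 206.6] -0.101 111.4
[664.4 112.6] -0.026 112.1
w_rods
[440.3 106.1] -0.062 111.7
[444.5 206.4] 0.161 111.8
[646.9 206.8] -0.112 111.8
[664.1 112. ] -0.019 112.5
[ 542.3 -359.5   45. ] [ 653.3 -359.    45. ] [ 556.3 -359.5   40. ] [ 647.3 -360.    40. ]
```

```bash
cat > rod.py <<'E'
import sys
from h import *
NEAR,FAR=[375,155,200],[590,160,200]
def cycle(view,guess,k):
    ys=-99+66*k
    ctrl.move_ptp(view,down(np.pi/2)); ctrl.pause(.15)
    c=cap('wrist'); L=[r for r in rods(c)]
    L.sort(key=lambda r:np.hypot(*(r[0]-guess)))
    if not L or np.hypot(*(L[0][0]-guess))>60: save(c,'fail%d.png'%k); raise SystemExit('no rod '+str(L))
    m,a,_=L[0]; print('rod',m.round(1),a.round(3))
    q=down(np.pi/2+a)
    ctrl.move_ptp([*m,110],q); print('hit' if ctrl.move_linear([*m,22],velocity=120,max_force=15) else 'down')
    ctrl.clamp(60); ctrl.pause(.1); st('grip'); 
    ctrl.move_linear([*m,150],velocity=200)
    ctrl.move_ptp(fx(0,ys-27,150),FQ); ctrl.move_linear(fx(0,ys-27,70),velocity=150)
    h=ctrl.move_linear(fx(0,ys-27,54.5),velocity=30,max_force=8); st('laid %s'%h)
    z=max(55,ctrl.state()['eef_pos'][2])
    h=ctrl.move_linear(fx(0,ys+1.5,z),velocity=30,max_force=40); st('pushed %s'%h)
    e=ctrl.state()['eef_pos'][:2]-fx(0,ys,0)[:2]; print('y err',(e@[-np.sin(YAW),np.cos(YAW)]).round(2))
    ctrl.open(); ctrl.pause(.1); ctrl.move_linear(fx(0,ys,150),velocity=200)
if __name__=='__main__':
    cycle(FAR,np.array([664,112.]),3)
    ctrl.move_linear(fx(-40,0,230),velocity=200); ctrl.pause(.2); save(cap('wrist'),'st3.png')
E
python3 rod.py
```

```text
rod [664.1 112.2] -0.009
down
grip t21.7 [664.2 112.3  22.3] F [-0.9 -0.3  5.1] open 11.5
laid True t24.4 [607.  -43.   55.1] F [-1.6 -0.2  7. ] open 11.9
pushed False t25.5 [610.3 -16.1  55.2] F [ -2.  -15.1   3.1] open 11.7
y err 0.02
```

View pics/st3.png

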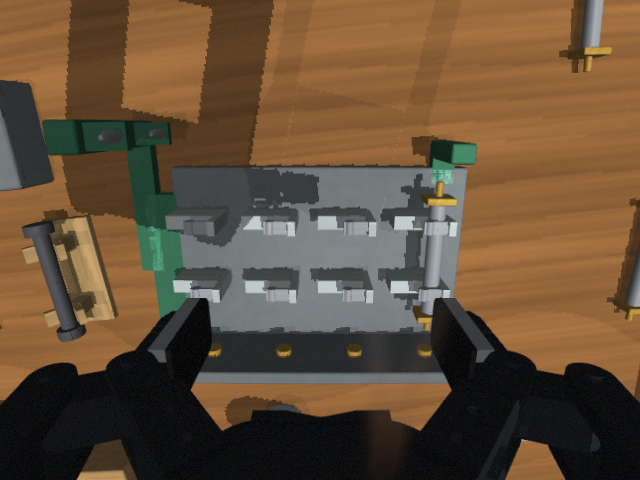

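Run:
```python
from h import *
c=load('st3')
def inv(p,z):
    w=onz(c,[p],z)[0][:2]-FX; return np.array([np.cos(YAW)*w[0]+np.sin(YAW)*w[1],-np.sin(YAW)*w[0]+np.cos(YAW)*w[1]]).round(1)
print(inv((438.5,201),57),inv((427,316),57),inv((434,245),52),inv((431,275),52))
o=cv2.imread('pics/crop.png')[180:450,430:640]; n=cv2.resize(cv2.imread('pics/st3.png')[170:330,370:480],None,fx=2.4,fy=2.4)
H=np.zeros((400,500,3),np.uint8); H[:270,:210]=o; H[:384,230:494]=n; cv2.imwrite('pics/cmp.png',H)
```

```text
[-53.6  94.3] [48.1 93.5] [-15.3  95.4] [11.7 95.2]
```

View pics/cmp.png

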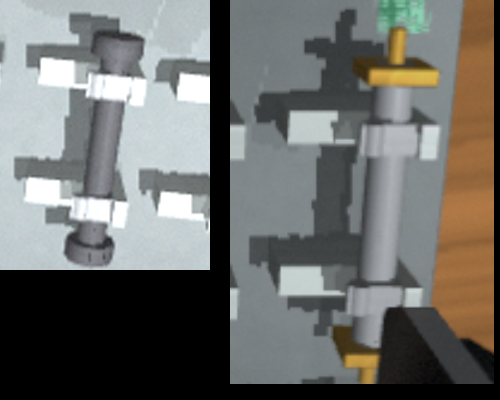

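Rod 3 sits under both leaves and against the wall, just as the bar did. I'll carry on with a slightly deeper push so that wall contact shows in the force.

```bash
sed -i 's/ys+1.5,z/ys+3.5,z/' rod.py
python3 - <<'E'
from rod import *
cycle(FAR,np.array([646.8,206.7]),2)
cycle(NEAR,np.array([444,206.]),1)
E
```

```text
rod [646.6 206.2] -0.1
down
grip t31.4 [646.8 206.3  22.3] F [-2.  -0.1  6.6] open 11.5
laid True t34.6 [ 599.6 -108.5   55.1] F [-1.3  0.3  7.6] open 11.8
pushed False t35.8 [602.9 -81.4  55.2] F [ -4.6 -29.    1.6] open 11.2
y err 0.33
rod [443.6 206.5] 0.155
down
grip t40.9 [443.7 206.5  22.3] F [-1.8 -0.6  5.1] open 11.4
laid True t44.4 [ 592.2 -174.1   55.1] F [-1.4  1.4  7.3] open 11.4
pushed False t45.5 [ 595.5 -147.    55.3] F [ -3.9 -29.   -0.7] open 11.6
y err 0.29
```

Run:
```python
from rod import *
cycle(NEAR,np.array([440.5,105.7]),0)
ctrl.move_linear(fx(-40,0,250),velocity=200); ctrl.pause(.2); save(cap('wrist'),'st_all.png'); st()
```

```text
rod [398.8 136.2] -0.065
down
grip t50.7 [398.9 136.2  22.3] F [-1.8 -0.7  6.2] open 11.7
laid True t54.2 [ 584.9 -239.7   55.2] F [-2.1  0.6  7.6] open 11.7
pushed False t55.4 [ 588.1 -212.6   55.3] F [ -2.9 -29.8  -2.3] open 11.2
y err 0.32
 t57.9 [ 559.2 -110.5  249.2] F [-0.2 -0.2  0.2] open 85.9
```

View pics/st_all.png

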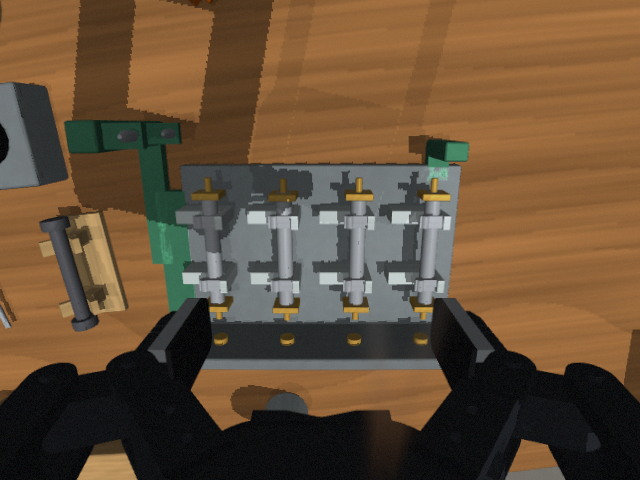

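All four rods are home under their leaves, flanges symmetric. One rod had been knocked about 50 mm and was still found. Next, matched close-ups of the pins and the knuckle, taken with the same camera geometry so that calibration error cancels.

Run:
```python
from h import *
p=fx(-105,-129.5,256); ctrl.move_ptp(p,down(YAW)); ctrl.pause(.3); a=cap('wrist'); save(a,'pin.png'); st()
ctrl.move_ptp([338.6,404,330],down(-np.pi/2+.013)); ctrl.move_linear([338.6,404,246]); ctrl.pause(.3); b=cap('wrist'); save(b,'kn.png'); st()
ctrl.move_linear([338.6,404,330],velocity=200)
C=[cv2.resize(cv2.cvtColor(x['img'][130:380,200:440],cv2.COLOR_RGB2BGR),None,fx=1.66,fy=1.66,interpolation=cv2.INTER_CUBIC) for x in(a,b)]
cv2.imwrite('pics/pk.png',np.hstack(C)); print(C[0].shape)
```

```text
t59.5 [ 480.3 -231.3  256. ] F [ 0.2  0.  -0.4] open 85.2
 t63.0 [338.7 404.1 246.4] F [-0.3  0.5  1. ] open 84.8
(415, 398, 3)
```

View pics/pk.png

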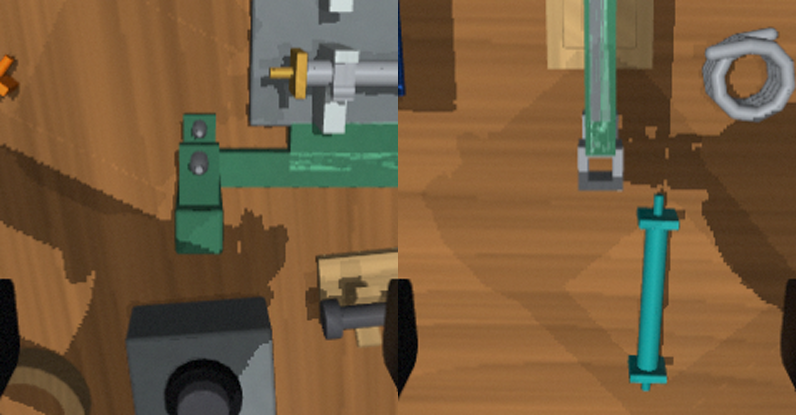

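Run:
```python
from h import *
a,b=load('pin')['img'],load('kn')['img']
A=cv2.resize(cv2.cvtColor(a[194:244,300:345],cv2.COLOR_RGB2BGR),None,fx=8,fy=8,interpolation=cv2.INTER_NEAREST)
B=cv2.resize(cv2.cvtColor(b[199:249,300:345],cv2.COLOR_RGB2BGR),None,fx=8,fy=8,interpolation=cv2.INTER_NEAREST)
cv2.imwrite('pics/z.png',cv2.convertScaleAbs(np.hstack([A,B]),alpha=1.5))
```

```text
(no output)
```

View pics/z.png

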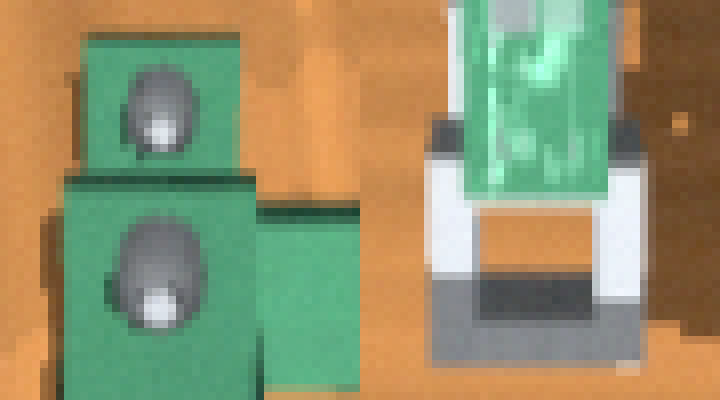

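The pin tips are at full-image pixels (319.9,232.4) for the upper and (319.9,210.6) for the lower. The knuckle's bore edge is at row 238.75, its outer edge at row 244.6, and its column is 322.

Run:
```python
from h import *
a,b=load('pin'),load('kn')
def inv(w): w=w[:2]-FX; return np.array([np.cos(YAW)*w[0]+np.sin(YAW)*w[1],-np.sin(YAW)*w[0]+np.cos(YAW)*w[1]]).round(2)
for p,z,e in [((319.9,232.4),126,0),((319.9,210.6),56,0),((320,216.4),108,-6.5)]: 
    w=onz(a,[p],z)[0]; print(w.round(1),inv(w)+[0,e])
th=.013; Y=np.array([np.cos(th),np.sin(th)])
for r,e in [(238.75,5.2),(244.6,9.5)]:
    w=onz(b,[(322,r)],116)[0]; print('kn',(w[:2]+Y*e).round(1))
```

```text
[ 480. -232.  126.] [-105.14 -130.07]
[ 479.8 -232.4   56. ] [-105.3  -130.51]
[ 480.8 -225.   108. ] [-105.11 -129.54]
kn [338.9 402.9]
kn [338.9 402.9]
```

Run:
```python
from h import *
q=down(-np.pi/2+.013); g=[468.4,404.8]
ctrl.move_ptp([*g,260],q); print(ctrl.move_linear([*g,151],velocity=100,max_force=15)); st('at')
ctrl.clamp(100); ctrl.pause(.2); st('grip')
ctrl.move_linear([*g,175],velocity=60); st('up'); ctrl.move_linear([*g,290],velocity=120)
save(cap('side'),'side_door.png')
ctrl.move_ptp([440,180,300],down(-.85)); ctrl.move_ptp(fx(-185,0.5,300),down(YAW)); st('front')
ctrl.pause(.3); save(cap('side'),'side_front.png'); save(cap('wrist'),'hold.png')
h=lambda n:cv2.resize(cv2.imread('pics/'+n),(400,300))
cv2.imwrite('pics/dd.png',np.hstack([h('side_front.png'),h('hold.png')]))
```

```text
False
at t65.5 [468.6 405.  151.7] F [ 0.7 -0.7  0.8] open 85.2
grip t66.4 [468.5 404.9 151.3] F [0.7 0.9 4.5] open 10.3
up t66.9 [468.4 404.8 175. ] F [-0.5  0.4 -3.7] open 10.3
front t70.4 [415.6 -92.7 299.9] F [ 0.2  0.9 -4.8] open 10.7
```

View pics/dd.png

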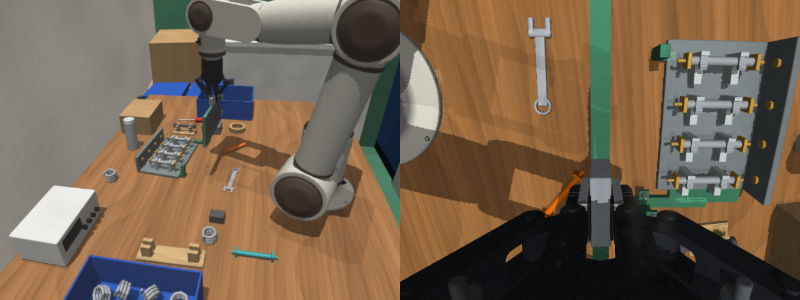

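Run:
```python
from h import *
x,y=-105.2,-0.6
print(ctrl.move_linear(fx(-185,y,189),velocity=120,max_force=20)); 
print(ctrl.move_linear(fx(x,y,189),velocity=60,max_force=15)); ctrl.pause(.2); st('in')
print(ctrl.move_linear(fx(x,y,176),velocity=40,max_force=10)); st('tips')
print(ctrl.move_linear(fx(x,y,160),velocity=30,max_force=12)); st('low')
save(cap('side'),'hang.png')
```

```text
False
False
in t73.5 [ 494.3 -103.3  189.1] F [ 0.1  0.2 -3.6] open 10.0
False
tips t74.0 [ 494.3 -103.3  175.8] F [-0.2 -0.1 -3.9] open 10.5
False
low t74.7 [ 494.4 -103.4  160. ] F [ 0.   0.6 -3.3] open 10.2
```

Run:
```python
from h import *
x,y=-105.2,-0.6
print(ctrl.move_linear(fx(x,y,156.5),velocity=15,max_force=12)); ctrl.pause(.2); st('seat')
# test engagement: try to pull door along -x a little; pins should resist
p=ctrl.state()['eef_pos']
print(ctrl.move_linear(fx(x,y+4,p[2]),velocity=20,max_force=15)); st('y+4')
ctrl.move_linear(fx(x,y,p[2]),velocity=20); st('back')
save(cap('wrist'),'seat_w.png')
```

```text
True
seat t75.2 [ 494.7 -103.   157.8] F [0.4 3.9 6.4] open 10.5
True
y+4 t75.4 [ 494.7 -100.8  157.7] F [ 0.2 -2.6  1.4] open 10.7
back t75.7 [ 494.6 -103.1  158.1] F [0.3 5.  5.4] open 10.2
```

Run:
```python
from h import *
x,y=-105.2,0.3
ctrl.move_linear(fx(x,y,158.3),velocity=20); ctrl.pause(.2); st()
ctrl.open(); ctrl.pause(.3); st('open')
ctrl.move_linear(fx(x,y,270),velocity=150); ctrl.pause(.2)
save(cap('wrist'),'hung_w.png')
ctrl.move_ptp(fx(-60,30,330),FQ); ctrl.pause(.2); save(cap('wrist'),'hung_w2.png'); save(cap('side'),'hung_s.png'); st()
s=cv2.imread('pics/hung_s.png')[150:310,190:370]
cv2.imwrite('pics/hh.png',np.hstack([cv2.resize(cv2.imread('pics/hung_w2.png')[60:380],None,fx=.7,fy=.7)[:224],cv2.resize(s,(252,224))]))
```

```text
t76.2 [ 494.5 -102.5  158.2] F [-0.4  1.7  0.8] open 10.1
open t77.2 [ 494.5 -102.5  158.3] F [ 0.5 -0.1 -0.3] open 85.3
 t80.1 [542.7 -78.  330. ] F [0.2 0.4 0.2] open 85.5
```

View pics/hh.png

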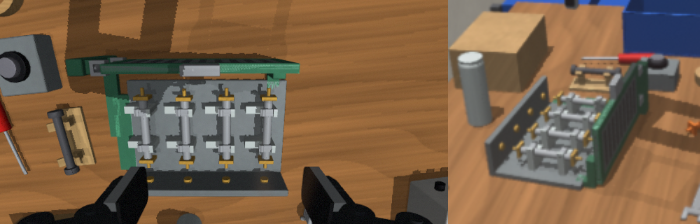

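```bash
cat > ang.py <<'E'
from h import *
def ang(n):
    c=load(n); hsv=cv2.cvtColor(c['img'],cv2.COLOR_RGB2HSV); m=cv2.inRange(hsv,(60,80,20),(95,255,255))
    A=[];cols=[k for k in range(170,410,4) if not 250<k<325]
    for k in cols:
        r=np.where(m[100:200,k])[0]
        if len(r): A.append((k,100+r[0]))
    A=np.array(A); w=onz(c,A,138)[:,:2]
    p=np.polyfit(w[:,1],w[:,0],1); e=w[:,0]-np.polyval(p,w[:,1]); k=abs(e)<3; p=np.polyfit(w[k,1],w[k,0],1)
    print(n,'door yaw',(-np.arctan(p[0])).round(3),'fixture',YAW,k.mean().round(2))
E
python3 - <<'E'
from ang import *
ang('hung_w2')
ctrl.clamp(40); b=[464,-398]
ctrl.move_ptp([*b,200],down(np.pi/2)); ctrl.move_linear([*b,100],velocity=150); st()
print(ctrl.move_linear([*b,62],velocity=20,max_force=11)); st('press'); ctrl.pause(.2); st('hold')
ctrl.move_linear([*b,200],velocity=150)
ctrl.move_ptp(fx(-60,30,330),FQ); ctrl.pause(.3); save(cap('wrist'),'end.png'); save(cap('top'),'end_top.png'); st(); ang('end')
E
```

```text
hung_w2 door yaw -0.111 fixture -0.112 0.98
 t83.0 [ 464.5 -398.2  101.1] F [-0.3 -0.3  0.9] open -0.2
True
press t84.1 [ 464.  -398.    79.7] F [-1.4  1.4  8.6] open -0.0
hold t84.3 [ 464.  -398.    79.7] F [-2.1  2.3 10.7] open 0.1
 t87.0 [542.7 -78.3 329.9] F [-0.6 -0.3  0.4] open -0.4
end door yaw -0.11 fixture -0.112 0.95
```

The press held at 10.7 N. I'll press once more and log force against travel, to confirm the button really moves.

Run:
```python
from ang import *
b=[464,-398]; ctrl.move_ptp([*b,200],down(np.pi/2)); ctrl.move_linear([*b,92],velocity=150)
for z in range(91,77,-1):
    ctrl.move_linear([*b,z],velocity=30); s=ctrl.state(); print(s['eef_pos'][2].round(1),s['force'][2].round(1),end=' | ')
    if s['force'][2]>14: break
ctrl.pause(.1); ctrl.move_linear([*b,200],velocity=150)
ctrl.move_ptp(fx(-60,30,330),FQ); ctrl.pause(.4); save(cap('wrist'),'end2.png'); st(); ang('end2')
```

```text
91.6 -0.1 | 90.0 0.2 | 88.9 -0.9 | 87.9 -0.3 | 86.9 1.1 | 85.9 -0.1 | 85.1 2.0 | 84.0 2.6 | 83.0 3.0 | 82.0 4.2 | 81.0 3.8 | 80.0 5.1 | 79.6 11.6 | 79.4 21.9 |  t95.5 [542.7 -78.2 329.9] F [-0.1  0.1  0.1] open 0.2
end2 door yaw -0.111 fixture -0.112 0.98
```

View pics/end2.png

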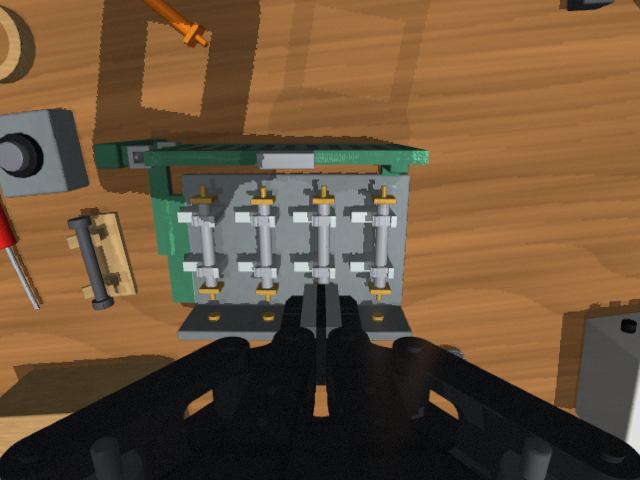

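The button moves its full 6 mm and then hits its stop. The door is shut, all four rods are in their clips and the bar is in its rest, so I'm handing in.

```bash
python3 -c "
from h import *
ctrl.hand_in(); st('done')"
```

```text
the job is handed in; nothing more can be done
the job is handed in; nothing more can be done
```

The job is done and handed in after about 95 s of robot time; no verdict was reported.

- **Setting bar:** I pulled it out of station 2 and laid it in its V-block rest. A wrist picture put its middle within about 1 mm of the rest's middle.
- **Heater rods:** All four are snapped into stations 3, 2, 1 and 0, with the gripper within 0.4 mm of the seated position each time. For stations 2, 1 and 0 the force rose to about 29 N against the back wall. Station 3 got a shallower push (15 N), and its picture matched how the bar had sat in its clips. One rod had been knocked about 50 mm aside before I reached it; it was found again and seated.
- **Door:** It is hung on both pins. Lowering stopped on contact at the seated height, the pins resisted a sideways tug, and its angle measured within 0.002 rad of shut after release.
- **Start button:** I pressed it only with the door shut. A second press to check travel showed about 6 mm at up to 5 N and then a hard stop, and the door was still shut afterwards.

**Fixture y offset:** Image-based y positions on the fixture were off by up to 4 mm at its ends. I used the y position felt when gripping the bar instead. No check failed.

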